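# Reagent bottles back into their spill saucers

### The job

Stand each of the four narrow-necked reagent bottles upright inside the white spill saucer of its size: the smallest bottle in the smallest saucer, and so on up to the largest bottle in the largest saucer. Leave the two squat wide-lidded jars where they stand, and knock nothing over.

Things in the scene. Friction and masses are not known exactly. Their poses are not given: they have to be found in the camera images.
- bottle_s: Narrow-necked reagent bottle, the smallest, brown glass with a dark brown stopper, about 0.24 kg: round body 40 mm in diameter up to 64 mm, 94 mm tall over all; the neck with its stopper or cap, fit to be gripped, is solid, 25 mm across, from 64 to 94 mm above the underside. Loose, upright. Origin: centre of the underside, z up along the bottle.
- bottle_m: Narrow-necked reagent bottle, the second smallest, clear glass with a white stopper, about 0.25 kg: round body 48 mm in diameter up to 72 mm, 109 mm tall over all; the neck with its stopper or cap, fit to be gripped, is solid, 28 mm across, from 72 to 109 mm above the underside. Loose, upright. Origin: centre of the underside, z up along the bottle.
- bottle_l: Narrow-necked reagent bottle, the second largest, brown glass with a black screw cap, about 0.29 kg: round body 60 mm in diameter up to 99 mm, 144 mm tall over all; the neck with its stopper or cap, fit to be gripped, is solid, 34 mm across, from 99 to 144 mm above the underside. Loose, upright. Origin: centre of the underside, z up along the bottle.
- bottle_xl: Narrow-necked reagent bottle, the largest, brown glass with a black stopper, about 0.62 kg: round body 72 mm in diameter up to 103 mm, 181 mm tall over all; the neck with its stopper or cap, fit to be gripped, is solid, 40 mm across, from 106 to 181 mm above the underside. Loose, upright. Origin: centre of the underside, z up along the bottle.
- saucer_s: The smallest of the four round white spill saucers: a shallow open dish fixed to the worktop, outer diameter 66 mm over the rim (a thin dark foot ring shows 2 mm wider), inside 56 mm, rim 12 mm high and 5 mm thick, floor flat, 4 mm above the worktop. Origin: centre of the underside, z up.
- saucer_m: The second smallest of the four round white spill saucers: a shallow open dish fixed to the worktop, outer diameter 78 mm over the rim (a thin dark foot ring shows 2 mm wider), inside 68 mm, rim 12 mm high and 5 mm thick, floor flat, 4 mm above the worktop. Origin: centre of the underside, z up.
- saucer_l: The second largest of the four round white spill saucers: a shallow open dish fixed to the worktop, outer diameter 94 mm over the rim (a thin dark foot ring shows 2 mm wider), inside 84 mm, rim 12 mm high and 5 mm thick, floor flat, 4 mm above the worktop. Origin: centre of the underside, z up.
- saucer_xl: The largest of the four round white spill saucers: a shallow open dish fixed to the worktop, outer diameter 110 mm over the rim (a thin dark foot ring shows 2 mm wider), inside 100 mm, rim 12 mm high and 5 mm thick, floor flat, 4 mm above the worktop. Origin: centre of the underside, z up.
- jar_clear: Bystander: squat clear jar with a wide white screw lid, no neck, 48 mm in diameter, 64 mm tall. Loose. Stays where it is. Origin: centre of the underside, z up.
- jar_brown: Bystander: squat brown jar with a wide gold-coloured screw lid, no neck, 39 mm in diameter, 64 mm tall. Loose. Stays where it is. Origin: centre of the underside, z up.
Mind the look-alikes: they are no part of the job. What is shaped like the saucer_s but red is not meant. What is shaped like the bottle_s but blue or turquoise is not meant.

How it is judged (in metres and radians):
At the end, for the whole second after the job is handed in: Each bottle stands upright (within 0.1 rad), at rest and flat on the floor of the saucer of its own size rank, inside the rim (centres within 10, 12, 14 and 16 mm from smallest to largest, about as far as the rim lets it stand); both jars are upright and within 20 mm of where they began (horizontal distance between bottle_s and saucer_s below 0.01 m and z of bottle_s in the frame of saucer_s between 0.001 and 0.008 m and angle between each of bottle_s, bottle_m, bottle_l, bottle_xl, jar_clear, jar_brown's own z axis and vertical below 0.1 rad and linear speed of each of bottle_s, bottle_m, bottle_l, bottle_xl below 0.02 m/s and angular speed of each of bottle_s, bottle_m, bottle_l, bottle_xl below 0.2 rad/s and horizontal distance between bottle_m and saucer_m below 0.012 m and z of bottle_m in the frame of saucer_m between 0.001 and 0.008 m and horizontal distance between bottle_l and saucer_l below 0.014 m and z of bottle_l in the frame of saucer_l between 0.001 and 0.008 m and horizontal distance between bottle_xl and saucer_xl below 0.016 m and z of bottle_xl in the frame of saucer_xl between 0.001 and 0.008 m and distance of each of jar_clear, jar_brown from where it was at the start of the episode below 0.02 m); the robot touches nothing.
It fails at once if a bottle or jar is knocked over (tilted more than 0.7 rad) (angle between any of bottle_s, bottle_m, bottle_l, bottle_xl, jar_clear, jar_brown's own z axis and vertical above 0.7 rad).
It also fails if it takes over 104 s, if anything falls off the work surface, if the arm or the gripper's body presses on something with over 40 N, if the wrist force passes 120 N, or if a joint passes its speed limit or range.

### The arm

A 6-joint arm with a two-finger parallel gripper is mounted at the origin on a cart in front of the work surface, level with it; the furniture and walls round the work are solid. World frame = base frame: x ahead of the robot, y to its left, z up, the work surface at z = 0. Lengths are in mm, angles in degrees, forces in N, time in s.
With the tool pointing down it reaches from about 300 to 850 mm from the base axis. Payload 4.2 kg.
Tool frame: the origin (TCP) lies between the finger pads; the fingertips stand 22 mm ahead of it and the grasp point (between the pads) lies 3 mm ahead of it; z points along the fingers, y is the direction in which the jaws open and shut (so a half turn about z gives the same grasp; the last joint's range is limited). The gripper opens to 91 mm and grips with 3 to 60 N. Pads are 32 mm wide; open, the fingers measure 118 mm over their backs; the gripper's body (76 mm by 178 mm) begins 60 mm behind the grasp point.
Start: joints at [75.115, 18.312, 89.639, -0, 72.044, -1.146], TCP at [136.568, 558.561, 235.976] pointing down, gripper open.
Joint ranges: [-177.97, 177.97], [-48.28, 115.42], [12.27, 149.76], [-77.06, 257.06], [2.81, 150.46], [-146.56, 146.56]. Speed limits (degrees/s): [147.25, 147.25, 180, 180, 180, 180].

### API

Orientations are given as [roll, pitch, yaw] about the fixed x, y, z axes, in that order (R = Rz(yaw) Ry(pitch) Rx(roll)).
In Python, from workcell import * gives the robot as it stands.
- The arm moves only by the shell command python3 -m jog 'ROWS' [OPENING] [FORCE]. ROWS is text: rows parted by semicolons, each of 6 numbers parted by spaces: the shift along the tool's x, y, z in units of 0.5 m (1.0 is 0.5 m), then the turn, a rotation vector about the tool's x, y, z in units of pi/2 rad (1.0 is pi/2 rad). A call has 1 to 20 rows; each row is the pose to reach, as a shift and turn from the pose measured when the call began, along the tool's axes at that moment; what a row does not reach only later rows make up. A row lasts 1/12 s, in which the tool goes at most 41.7 mm and 7.16 degrees, less where a joint would pass 70% of its speed; a pose out of reach is approached as far as the arm can. A call with a number of a shift or a turn outside -1 to 1 is refused whole. A call with a gripper value outside its range is refused whole. OPENING is the opening, from -1 (shut) to 1 (fully open), set as the call begins (- or left out, the last holds). The fingers move at their own pace and stop on an object; FORCE is the grip in N (left out, the last holds). Time passes only in rows, so rows that repeat a pose let the fingers close. It gives the time, the measured TCP pose, the force and the opening at its end, in the units of the state.
- state(): the state, without advancing time (a new reading comes with each control period).
- grab_frame(name): name is "scene" or "top" or "wrist"; returns the picture (480x640x3 uint8, red, green, blue); there is no depth.
- calibration(name): a dict with "mtx" (3x3 intrinsics, pixels), "rvec" (rotation vector, rad) and "tvec" (3), from world to camera coordinates, as OpenCV has them. Camera axes: x right, y down, z forward; pixel columns grow to the right and rows downward; lengths in mm; the calibration is good to about 2 mm. A picture is of the moment at which its call begins: read the wrist's pose just before it. calibration takes no time and is no camera call; for the wrist camera it gives the pose at the moment of the call.
- job_done(): hands the job in, once; it reports no verdict.
Trained networks look in the newest picture that a camera, given by its name, has taken for a name from the list of things; names that differ only in an ending like _2 or _b are one class to them, and where a whole thing is asked for, a point or a joint stands for the part that bears it (a point fixed in the world has none). Each returns a list of dicts, best first, with "confidence" (0 to 1); they miss things now and then, are a little off and sometimes report something else, mostly with a low value. They report only what shows in the picture. A call takes as long as a camera call. They do not tell look-alikes from the thing itself.
- spot_in(query, camera): "rect" ([left, top, right, bottom] in pixels, round what is visible of it).
- tip_of(query, camera): "location" ([column, row] in pixels: a listed point, or the origin of a listed thing).
The state is a dict: "time_s": time; "qpos": joint angles; "qvel": joint speeds; "effort": joint torques, N m; "ee_pos": TCP position; "ee_rot": TCP orientation; "force": force on the tool from outside, world axes, zero at the start; "torque": the same for the moment, N m; "gripper_width": finger opening in mm.
Only numpy, scipy, OpenCV 4.12 (cv2) and the standard library are available. Lean on these libraries where they do the work, as an engineer would, in place of code of your own. Each camera call takes 0.05 s, during which the arm holds its last target. There are 200 camera calls.

## Working session

There is one attempt and no reset: what is moved stays moved. The work goes in short steps, Python scripts to look and compute and a shell command to move; the robot and the scene stay as the last step left them, time stands still between calls to the robot, and variables do not carry over. Pictures are saved under pics/ and viewed, about 12 in all and at most 16, crops included, and the job is handed in when it is done.

```bash
mkdir -p pics; ls; python3 - <<'E'
from workcell import *
import cv2
for n in ("scene","top"):
    im=grab_frame(n); cv2.imwrite(f"pics/{n}0.png",im[:,:,::-1])
    for q in ["bottle_s","bottle_m","bottle_l","bottle_xl","saucer_s","saucer_m","saucer_l","saucer_xl","jar_clear","jar_brown"]:
        print(n,q,[(d['confidence'],[round(v) for v in d['rect']]) for d in spot_in(q,n)][:4])
    print(calibration(n))
print(state())
E
```

```text
pics
scene bottle_s [(0.87, [278, 132, 304, 190]), (0.79, [244, 169, 262, 212]), (0.78, [231, 152, 248, 189]), (0.63, [217, 189, 238, 229])]
scene bottle_m [(0.87, [278, 132, 304, 190]), (0.79, [244, 169, 262, 212]), (0.78, [231, 152, 248, 189]), (0.63, [217, 189, 238, 229])]
scene bottle_l [(0.87, [278, 132, 304, 190]), (0.79, [244, 169, 262, 212]), (0.78, [231, 152, 248, 189]), (0.63, [217, 189, 238, 229])]
scene bottle_xl [(0.83, [360, 173, 391, 253])]
scene saucer_s [(0.96, [317, 200, 350, 224]), (0.91, [300, 293, 333, 318]), (0.88, [372, 289, 402, 321]), (0.88, [413, 336, 468, 385])]
scene saucer_m [(0.96, [317, 200, 350, 224]), (0.91, [300, 293, 333, 318]), (0.88, [372, 289, 402, 321]), (0.88, [413, 336, 468, 385])]
scene saucer_l [(0.96, [317, 200, 350, 224]), (0.91, [300, 293, 333, 318]), (0.88, [372, 289, 402, 321]), (0.88, [413, 336, 468, 385])]
scene saucer_xl [(0.7, [400, 255, 456, 298])]
scene jar_clear [(0.82, [282, 210, 303, 244])]
scene jar_brown [(0.56, [321, 247, 338, 278])]
{'mtx': array([[538.59426285,   0.        , 324.01070509],
       [  0.        , 538.5942628
[... 1427 characters left out ...]
: array([134.67712498, 473.34127685, 951.45161359])}
{'time_s': 1.1, 'qpos': array([ 7.51132749e+01,  1.83101756e+01,  8.96384731e+01, -1.37449774e-03,
        7.20450705e+01, -1.14699830e+00]), 'qvel': array([-0.12547148,  0.1011381 , -0.02247949, -0.01001491, -0.01248338,
        0.01927804]), 'effort': array([ 5.89968276e-04, -4.12376225e+01, -2.32224941e+01,  7.29890820e-02,
        3.77043709e-02,  2.92776576e-06]), 'ee_pos': array([136.58855681, 558.55167923, 235.99680512]), 'ee_rot': array([1.79993747e+02, 1.43307119e-03, 1.66260697e+02]), 'force': array([0.32545419, 0.0141643 , 0.36056419]), 'torque': array([-0.06797432,  0.00030035,  0.0074747 ]), 'gripper_width': 91.20365179737172}
```

View both.

View pics/top0.png

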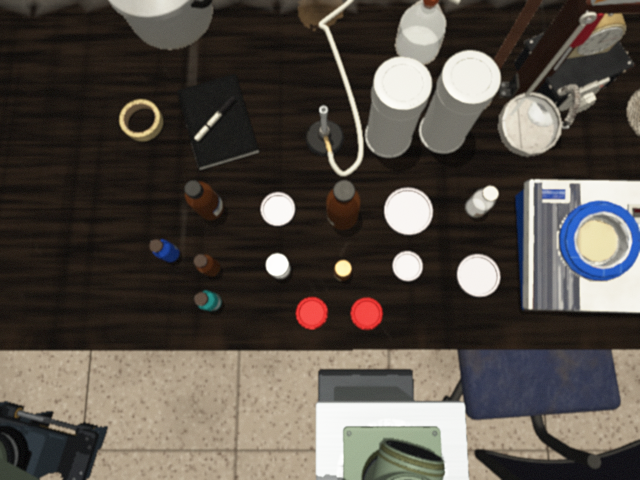

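View pics/scene0.png

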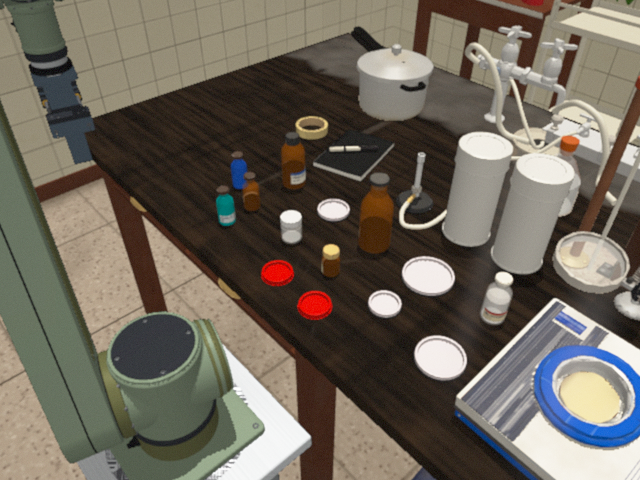

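```bash
cat > h.py <<'E'
import numpy as np, cv2
from workcell import *
def plane(px,z,c):
    R,_=cv2.Rodrigues(c['rvec']); o=-R.T@c['tvec']
    d=R.T@np.linalg.solve(c['mtx'],np.array([px[0],px[1],1.0])); return o+d*(z-o[2])/d[2]
def proj(P,c): return cv2.projectPoints(np.float64(P).reshape(-1,1,3),c['rvec'],c['tvec'],c['mtx'],None)[0].reshape(-1,2)
E
python3 - <<'E'
from h import *
c=calibration("top")
im=cv2.imread("pics/top0.png")
for r in ([255,187,300,232],[380,180,436,240],[390,247,426,285],[454,250,504,300]):
    s=im[r[1]:r[3],r[0]:r[2]].astype(int); m=((s.min(2)>110)).astype(np.uint8)
    k=max(cv2.findContours(m,cv2.RETR_EXTERNAL,cv2.CHAIN_APPROX_NONE)[0],key=cv2.contourArea)
    e=cv2.fitEllipse(k); p=np.array(e[0])+r[:2]
    print("saucer",p.round(1),plane(p,10,c).round(1),(np.array(e[1])*1.0).round(1), "mm",np.round(np.array(e[1]) *np.linalg.norm(plane(p+[1,0],10,c)-plane(p,10,c)),1))
grab_frame("top")
for q in ("bottle_s","bottle_xl"):
    for d in tip_of(q,"top"): print(q,d['confidence'],np.round(d['location'],1),plane(d['location'],0,c).round(1))
# caps projected from guess
z=im[170:340,140:520]; cv2.imwrite("pics/crop0.png",cv2.resize(z,None,fx=2.1,fy=2.1,interpolation=cv2.INTER_CUBIC))
q=im[175:315,145:225]; w=im[175:235,325:365]; m=im[175:235,457:503]
a=cv2.resize(q,None,fx=4,fy=4,interpolation=cv2.INTER_CUBIC)
b=cv2.resize(im[175:235,320:365],None,fx=5,fy=5,interpolation=cv2.INTER_CUBIC);d=cv2.resize(m,None,fx=5,fy=5,interpolation=cv2.INTER_CUBIC)
C=np.zeros((600,800,3),np.uint8);C[:560,:320]=a;C[:300,330:555]=b;C[:300,565:795]=d;cv2.imwrite("pics/crop1.png",C)
E
```

```text
saucer [277.3 208.5] [579.1 249.3  10. ] [33.2 34. ] mm [76.6 78.6]
saucer [408.  210.7] [572.4 -51.4  10. ] [46.4 48.5] mm [106.4 111.1]
saucer [407.1 265.6] [444.8 -44.9  10. ] [29.2 30. ] mm [65.3 67.3]
saucer [478.1 275. ] [ 423.1 -202.3   10. ] [41.2 43.6] mm [91.6 97. ]
bottle_s 0.77 [474.3 208.5] [ 579.7 -206.5    0. ]
bottle_s 0.75 [171.5 253.7] [475.9 491.3   0. ]
bottle_s 0.67 [211.  208.4] [583.  405.5   0. ]
bottle_s 0.63 [213.3 267.1] [444.5 393.8   0. ]
bottle_s 0.58 [211.3 301.8] [365.8 394.8   0. ]
bottle_xl 0.98 [344.7 214.9] [565.8  93.8   0. ]
```

View pics/crop1.png

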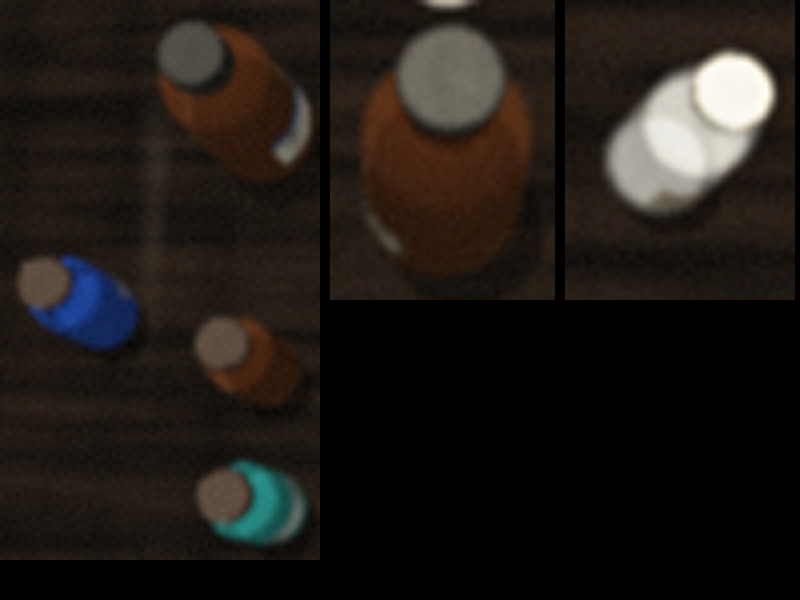

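```bash
python3 - <<'E'
from h import *
c=calibration("top");k=calibration("scene")
# scene-view cap tops / bases for cross-check
for n,p,h,D in (("s",(200.1,260.6),94,40),("m",(490.4,192.8),109,48),("l",(192.6,188.1),144,60),("xl",(343.2,190.2),181,72)):
    P=plane(p,h,c); print(n,P.round(1))
    a=proj([[P[0],P[1],h],[P[0],P[1],0]],k); print("  scene top/base",a.round(0).tolist())
for p in ((277.3,208.5),(408,210.7),(407.1,265.6),(478.1,275)): print(proj(plane(p,12,c),k).round(1),plane(p,12,c).round(1))
im=cv2.imread("pics/scene0.png")
for r in ([312,192,355,228],[396,250,460,302],[364,285,407,323],[408,330,472,388]):
    s=im[r[1]:r[3],r[0]:r[2]].astype(int); m=((s.min(2)>110)).astype(np.uint8)
    q=max(cv2.findContours(m,cv2.RETR_EXTERNAL,cv2.CHAIN_APPROX_NONE)[0],key=cv2.contourArea)
    p=np.array(cv2.fitEllipse(q)[0])+r[:2]; print("scene saucer",p.round(1),plane(p,11,k).round(1))
E
```

```text
s [443.8 397.   94. ]
  scene top/base [[249.0, 175.0], [252.0, 207.0]]
m [ 582.3 -207.   109. ]
  scene top/base [[503.0, 277.0], [491.0, 316.0]]
l [584.2 405.  144. ]
  scene top/base [[292.0, 135.0], [293.0, 183.0]]
xl [565.8 101.3 181. ]
  scene top/base [[378.0, 178.0], [372.0, 244.0]]
[[332.5 207.8]] [578.5 249.1  12. ]
[[426.8 273.4]] [571.8 -51.   12. ]
[[383.6 301.5]] [444.5 -44.5  12. ]
[[438.9 354.9]] [ 422.8 -201.6   12. ]
scene saucer [333.  209.2] [576.6 244.9  11. ]
scene saucer [427.9 275.2] [570.2 -55.6  11. ]
scene saucer [384.5 303.2] [443.3 -48.2  11. ]
scene saucer [440.2 357.1] [ 421.4 -205.9   11. ]
```

```bash
python3 -m jog '0 0 0 0 0 0.0; 0 0 0 0 0 -0.1525; 0 0 0 0 0 -0.1525; 0 0 0 0 0 -0.1525; 0 0 0 0 0 -0.1525' 1 30
```

```text
time_s: 1.67
ee_pos: [136.6, 558.6, 236.0]
ee_rot: [180.0, -0.0, 179.8]
force: [0.3, 0.1, -0.7]
gripper_width: 91.1
```

```bash
python3 -m jog '-0.615 -0.323 0 0 0 0; -0.615 -0.323 0 0 0 0; -0.615 -0.323 0 0 0 0; -0.615 -0.323 0 0 0 0; -0.615 -0.323 0 0 0 0; -0.615 -0.323 0 0 0 0; -0.615 -0.323 0 0 0 0; -0.615 -0.323 0 0 0 0; -0.615 -0.323 0 0 0 0; -0.615 -0.323 0 0 0 0; -0.615 -0.323 0 0 0 0'
python3 - <<'E'
from h import *
print(state()['ee_pos'],calibration("wrist"))
im=grab_frame("wrist");cv2.imwrite("pics/w0.png",im[:,:,::-1])
E
```

```text
time_s: 2.58
ee_pos: [443.6, 395.9, 235.7]
ee_rot: [180.0, -0.1, 179.6]
force: [0.1, 0.7, 0.1]
gripper_width: 91.3
[443.6130944  395.8605562  235.67400742] {'mtx': array([[426.52025746,   0.        , 320.8165775 ],
       [  0.        , 426.52025746, 239.0901031 ],
       [  0.        ,   0.        ,   1.        ]]), 'rvec': array([-2.08799524, -2.07402754, -0.27412146]), 'tvec': array([-398.39018115, -454.62251511,  276.5099812 ])}
```

View pics/w0.png

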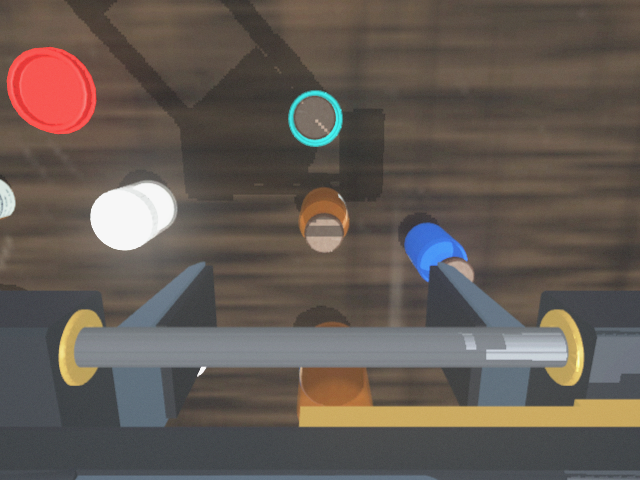

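```bash
python3 - <<'E'
from h import *
c=calibration("wrist"); print(plane((324.5,234.5),94,c).round(1),proj([[443.8,397,94],[443.8,397,0]],c).round(0),plane((316,119),94,c))
R,_=cv2.Rodrigues(c['rvec']);print(-R.T@c['tvec'])
E
```

```text
[444.  398.5  94. ] [[322. 234.]
 [322. 209.]] [365.60282824 393.15282968  94.        ]
[369.08252451 396.2220551  385.24248592]
```

```bash
python3 -m jog '-0.001 0.004 0.1 0 0 0; -0.001 0.004 0.17 0 0 0; -0.001 0.004 0.24 0 0 0; -0.001 0.004 0.28 0 0 0; -0.001 0.004 0.295 0 0 0; -0.001 0.004 0.295 0 0 0; -0.001 0.004 0.295 0 0 0' 0.3 25
python3 -m jog '0 0 0 0 0 0; 0 0 0 0 0 0; 0 0 0 0 0 0; 0 0 0 0 0 0; 0 0 0 0 0 0; 0 0 0 0 0 0; 0 0 0 0 0 0' -1 25
```

```text
time_s: 3.22
ee_pos: [442.9, 399.8, 89.4]
ee_rot: [179.9, 0.0, 179.8]
force: [-0.3, 0.4, 0.3]
gripper_width: 59.2
time_s: 3.8
ee_pos: [443.1, 399.7, 89.8]
ee_rot: [179.9, 0.0, 179.8]
force: [-0.2, -0.8, 3.2]
gripper_width: 24.1
```

```bash
python3 -m jog '0 0 -0.08 0 0 0; 0 0 -0.16 0 0 0; 0 0 -0.22 0 0 0; -0.002 -0.08 -0.22 0 0 0; -0.002 -0.16 -0.22 0 0 0; -0.002 -0.24 -0.22 0 0 0; -0.002 -0.32 -0.22 0 0 0; -0.002 -0.4 -0.22 0 0 0; -0.002 -0.48 -0.22 0 0 0; -0.002 -0.56 -0.22 0 0 0; -0.002 -0.64 -0.22 0 0 0; -0.002 -0.72 -0.22 0 0 0; -0.002 -0.79 -0.22 0 0 0; -0.002 -0.85 -0.22 0 0 0; -0.002 -0.88 -0.22 0 0 0; -0.002 -0.892 -0.22 0 0 0; -0.002 -0.892 -0.22 0 0 0; -0.002 -0.892 -0.22 0 0 0'
cat > look.py <<'E'
import sys
from h import *
s=state(); im=grab_frame("wrist")[:,:,::-1].copy(); c=calibration("wrist")
cv2.imwrite(f"pics/{sys.argv[1]}.png",im); print(s['ee_pos'].round(1),s['ee_rot'].round(1),s['gripper_width'])
for a in sys.argv[2:]:
    x,y,D=map(float,a.split(',')); t=np.linspace(0,2*np.pi,60,endpoint=False)
    p=proj([[x,y,12]],c)[0]; print("expected",p.round(0))
    # refine: least-squares ellipse on white blob near expectation
    m=(im.min(2)>130).astype(np.uint8); K=[q for q in cv2.findContours(m,cv2.RETR_EXTERNAL,cv2.CHAIN_APPROX_NONE)[0] if len(q)>30 and abs(cv2.pointPolygonTest(q,tuple(map(float,p)),True))<60]
    for q in K:
        w=np.array([plane(v,12,c) for v in cv2.convexHull(q)[:,0].astype(float)])[:,:2]; ctr,r=cv2.minEnclosingCircle(w.astype(np.float32)); print("blob circle",np.round(ctr,1),"D",round(2*r,1))
E
python3 look.py w1 444,-46.5,66
```

```text
time_s: 5.3
ee_pos: [442.1, -45.9, 198.6]
ee_rot: [179.8, -0.0, 179.8]
force: [0.1, -0.4, -2.7]
gripper_width: 24.0
[442.1 -45.9 198.6] [179.8  -0.  179.8] 24.01747196359566
expected [320. 221.]
blob circle [444.6 -45.8] D 65.7
```

View pics/w1.png

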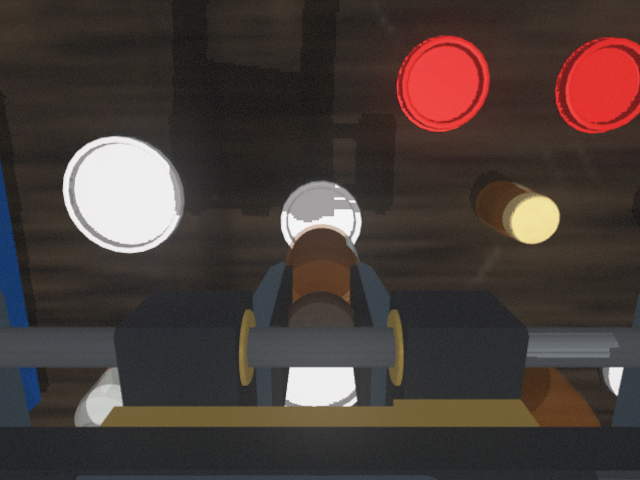

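```bash
python3 -m jog '-0.003 0 0.06 0 0 0; -0.003 0 0.12 0 0 0; -0.003 0 0.17 0 0 0; -0.003 0 0.195 0 0 0; -0.003 0 0.203 0 0 0; -0.003 0 0.207 0 0 0; -0.003 0 0.207 0 0 0; -0.003 0 0.207 0 0 0'
```

```text
time_s: 6.02
ee_pos: [444.6, -45.0, 96.2]
ee_rot: [179.9, 0.1, 179.9]
force: [-0.7, 0.1, -2.8]
gripper_width: 24.0
```

```bash
python3 -m jog '0.001 -0.001 0.003 0 0 0; 0.001 -0.001 0.005 0 0 0; 0.001 -0.001 0.005 0 0 0'
```

```text
time_s: 6.27
ee_pos: [444.4, -45.5, 94.1]
ee_rot: [179.9, 0.2, 179.9]
force: [0.5, 0.1, -2.2]
gripper_width: 23.8
```

```bash
python3 -m jog '0 0 0.002 0 0 0; 0 0 0.002 0 0 0; 0 0 0.002 0 0 0; 0 0 0.002 0 0 0; 0 0 -0.05 0 0 0; 0 0 -0.12 0 0 0; 0 0 -0.2 0 0 0; 0 0 -0.28 0 0 0; 0 0 -0.36 0 0 0; 0 0 -0.412 0 0 0; -0.05 0.06 -0.412 0 0 0; -0.1 0.12 -0.412 0 0 0; -0.15 0.18 -0.412 0 0 0; -0.2 0.24 -0.412 0 0 0; -0.243 0.293 -0.412 0 0 0; -0.243 0.293 -0.412 0 0 0; -0.243 0.293 -0.412 0 0 0' 0.55 25
python3 look.py w2 579,247,78
```

```text
time_s: 7.68
ee_pos: [566.1, 101.3, 299.8]
ee_rot: [179.9, 0.1, 180.0]
force: [-0.5, -0.0, 0.0]
gripper_width: 70.8
[566.1 101.3 299.8] [1.799e+02 1.000e-01 1.800e+02] 70.7528613946895
expected [461. 210.]
blob circle [578.7 247.2] D 78.3
```

View pics/w2.png

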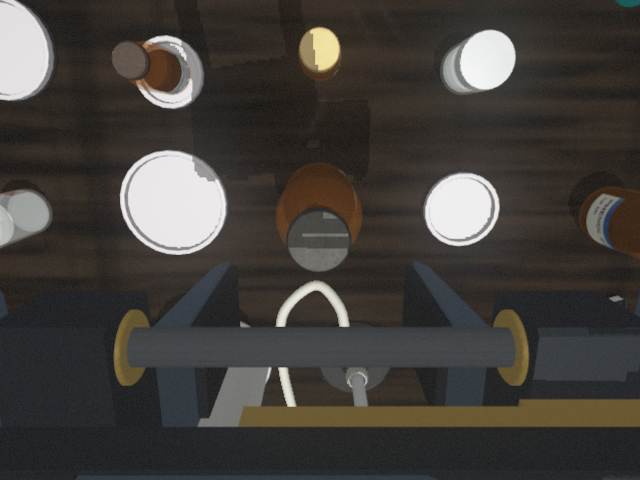

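```bash
python3 - <<'E'
from h import *
c=calibration("wrist"); print("xlcap",plane((319,240),181,c).round(1),"xl saucer",plane((174,202),12,c).round(1))
print("s cap",plane((130.5,61),98,c).round(1))
E
```

```text
xlcap [564.8  98.8 181. ] xl saucer [569.9 -52.2  12. ]
s cap [445.  -45.6  98. ]
```

```bash
python3 -m jog '0.002 -0.004 0.07 0 0 0; 0.002 -0.004 0.15 0 0 0; 0.002 -0.004 0.22 0 0 0; 0.002 -0.004 0.28 0 0 0; 0.002 -0.004 0.303 0 0 0; 0.002 -0.004 0.303 0 0 0; 0.002 -0.004 0.303 0 0 0' 0.55 40
python3 -m jog '0 0 0 0 0 0; 0 0 0 0 0 0; 0 0 0 0 0 0; 0 0 0 0 0 0; 0 0 0 0 0 0; 0 0 0 0 0 0; 0 0 0 0 0 0' -1 40
```

```text
time_s: 8.32
ee_pos: [564.0, 97.3, 149.1]
ee_rot: [179.9, 0.1, 179.8]
force: [-0.7, -0.0, 0.5]
gripper_width: 70.7
time_s: 8.9
ee_pos: [564.5, 97.8, 149.8]
ee_rot: [179.9, 0.1, 179.8]
force: [-0.3, 0.8, 3.5]
gripper_width: 38.8
```

```bash
python3 -m jog '0 0 -0.05 0 0 0; 0 0 -0.1 0 0 0; -0.003 -0.05 -0.1 0 0 0; -0.006 -0.11 -0.1 0 0 0; -0.009 -0.18 -0.1 0 0 0; -0.011 -0.24 -0.1 0 0 0; -0.011 -0.28 -0.1 0 0 0; -0.011 -0.297 -0.1 0 0 0; -0.011 -0.3 -0.1 0 0 0; -0.011 -0.3 -0.1 0 0 0'
python3 look.py w3 570.5,-52,110
```

```text
time_s: 9.73
ee_pos: [568.7, -52.2, 198.3]
ee_rot: [179.8, -0.0, 179.8]
force: [-0.7, -0.1, -6.0]
gripper_width: 38.8
[568.7 -52.2 198.3] [179.8  -0.  179.8] 38.801164575070466
expected [320. 221.]
blob circle [573.1 -51.9] D 109.8
```

View pics/w3.png

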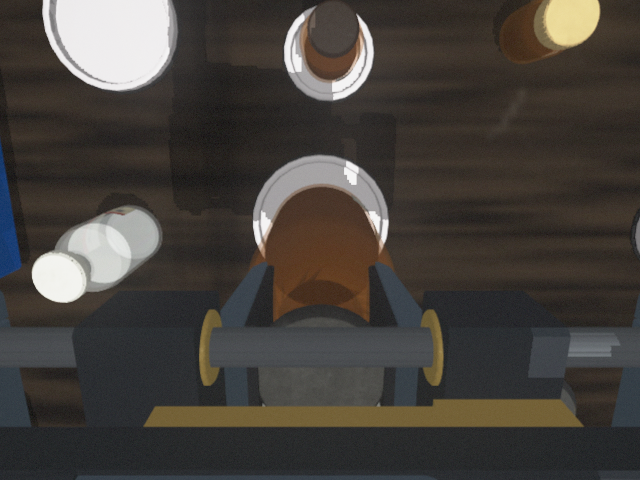

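```bash
python3 -m jog '-0.005 0.001 0.04 0 0 0; -0.005 0.001 0.07 0 0 0; -0.005 0.001 0.082 0 0 0; -0.005 0.001 0.087 0 0 0; -0.005 0.001 0.089 0 0 0; -0.005 0.001 0.089 0 0 0; -0.005 0.001 0.089 0 0 0'
```

```text
time_s: 10.37
ee_pos: [572.1, -50.7, 154.9]
ee_rot: [179.8, 0.1, 179.9]
force: [0.5, 1.5, -5.7]
gripper_width: 38.8
```

```bash
python3 -m jog '0.001 -0.002 0.002 0 0 0; 0.001 -0.002 0.003 0 0 0; 0.001 -0.002 0.003 0 0 0'
```

```text
time_s: 10.62
ee_pos: [571.9, -51.9, 153.9]
ee_rot: [179.9, 0.2, 179.9]
force: [0.3, 0.7, -4.6]
gripper_width: 38.7
```

```bash
python3 -m jog '0 0 0.001 0 0 0; 0 0 0.001 0 0 0; 0 0 0.001 0 0 0; 0 0 0.001 0 0 0; 0 0 -0.04 0 0 0; 0 0 -0.1 0 0 0; 0 0 -0.18 0 0 0; 0 0 -0.25 0 0 0; 0 0 -0.29 0 0 0; -0.008 -0.06 -0.29 0 0 0; -0.012 -0.13 -0.29 0 0 0; -0.016 -0.2 -0.29 0 0 0; -0.02 -0.27 -0.25 0 0 0; -0.02 -0.3 -0.2 0 0 0; -0.02 -0.31 -0.16 0 0 0; -0.02 -0.31 -0.16 0 0 0; -0.02 -0.31 -0.16 0 0 0' 0.3 25
python3 look.py w4 422,-203,94
```

```text
time_s: 12.03
ee_pos: [580.9, -207.1, 233.1]
ee_rot: [179.8, 0.1, 179.8]
force: [-0.3, 1.0, 1.1]
gripper_width: 59.0
[ 580.9 -207.1  233.1] [1.798e+02 1.000e-01 1.798e+02] 58.99779651201789
expected [325.  10.]
blob circle [ 424.7 -203.8] D 93.8
```

View pics/w4.png

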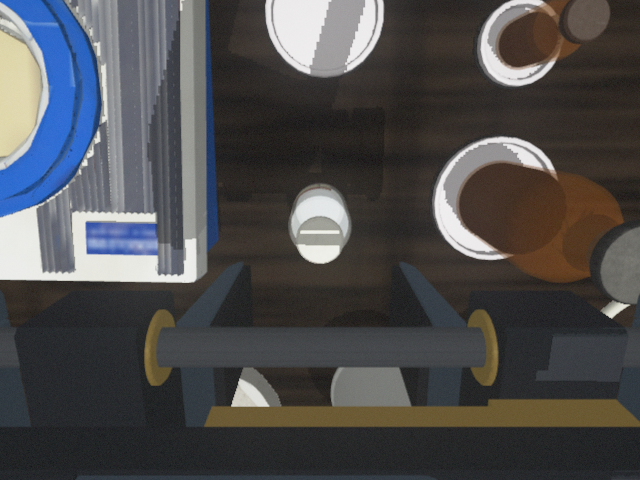

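```bash
python3 - <<'E'
from h import *
c=calibration("wrist"); print("m cap",plane((320,240),109,c).round(1),"xl cap",plane((621,262),185,c).round(1))
E
python3 -m jog '0 0 0.07 0 0 0; 0 0 0.14 0 0 0; 0 0 0.2 0 0 0' 0.3 25
```

```text
m cap [ 583.3 -207.6  109. ] xl cap [573.9 -59.9 185. ]
time_s: 12.33
ee_pos: [583.6, -206.0, 135.8]
ee_rot: [180.0, 0.5, 179.9]
force: [-0.3, -0.3, -0.8]
gripper_width: 58.9
```

```bash
python3 -m jog '0 -0.002 0.04 0 0 0; 0 -0.002 0.065 0 0 0; 0 -0.002 0.074 0 0 0; 0 -0.002 0.074 0 0 0; 0 -0.002 0.074 0 0 0' 0.3 25
python3 -m jog '0 0 0 0 0 0; 0 0 0 0 0 0; 0 0 0 0 0 0; 0 0 0 0 0 0; 0 0 0 0 0 0; 0 0 0 0 0 0; 0 0 0 0 0 0' -1 25
```

```text
time_s: 12.75
ee_pos: [585.2, -206.8, 100.7]
ee_rot: [-180.0, 0.7, 180.0]
force: [0.6, -0.6, -0.4]
gripper_width: 59.1
time_s: 13.33
ee_pos: [585.5, -206.9, 101.1]
ee_rot: [-180.0, 0.7, 180.0]
force: [0.5, -0.6, 2.7]
gripper_width: 27.7
```

```bash
python3 -m jog '0 0 -0.06 0 0 0; 0 0 -0.13 0 0 0; 0 0 -0.21 0 0 0; 0 0 -0.29 0 0 0; 0 0 -0.37 0 0 0; 0 0 -0.43 0 0 0; 0.009 0.07 -0.43 0 0 0; 0.009 0.14 -0.43 0 0 0; 0.009 0.22 -0.43 0 0 0; 0.009 0.3 -0.43 0 0 0; 0.009 0.38 -0.43 0 0 0; 0.009 0.46 -0.43 0 0 0; 0.009 0.54 -0.43 0 0 0; 0.009 0.62 -0.43 0 0 0; 0.009 0.7 -0.4 0 0 0; 0.009 0.78 -0.36 0 0 0; 0.009 0.85 -0.3 0 0 0; 0.009 0.89 -0.23 0 0 0; 0.009 0.908 -0.2 0 0 0; 0.009 0.908 -0.2 0 0 0'
python3 look.py w5 578.7,247,78
```

```text
time_s: 15.0
ee_pos: [575.9, 248.8, 193.7]
ee_rot: [-179.8, 0.0, -179.8]
force: [-1.3, 0.6, -5.5]
gripper_width: 27.8
[575.9 248.8 193.7] [-179.8    0.  -179.8] 27.752205548729535
expected [322. 220.]
blob circle [612.  246.4] D 138.9
```

View pics/w5.png

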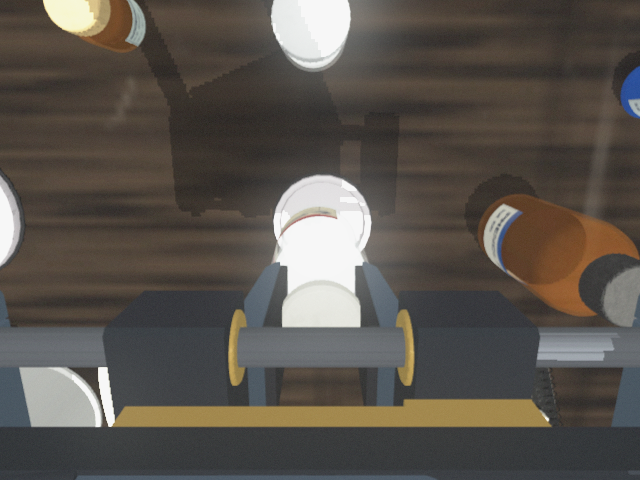

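```bash
python3 -m jog '-0.01 -0.003 0.05 0 0 0; -0.01 -0.003 0.1 0 0 0; -0.01 -0.003 0.14 0 0 0; -0.01 -0.003 0.165 0 0 0; -0.01 -0.003 0.175 0 0 0; -0.01 -0.003 0.177 0 0 0; -0.01 -0.003 0.177 0 0 0'
```

```text
time_s: 15.63
ee_pos: [583.9, 245.2, 109.7]
ee_rot: [-179.8, 0.4, -179.9]
force: [0.2, -0.9, -2.5]
gripper_width: 27.7
```

```bash
python3 -m jog '0.003 0.002 0.004 0 0 0; 0.005 0.004 0.007 0 0 0; 0.005 0.004 0.008 0 0 0; 0.005 0.004 0.008 0 0 0'
```

```text
time_s: 15.97
ee_pos: [581.5, 247.4, 106.1]
ee_rot: [-179.8, 0.4, -179.9]
force: [0.5, 0.2, -3.9]
gripper_width: 28.1
```

```bash
python3 -m jog '0 0 0.002 0 0 0; 0 0 0.003 0 0 0; 0 0 0.003 0 0 0'
```

```text
time_s: 16.22
ee_pos: [581.8, 247.5, 105.4]
ee_rot: [-179.8, 0.5, -179.9]
force: [-0.2, -0.4, 1.3]
gripper_width: 27.9
```

```bash
python3 -m jog '0 0 0 0 0 0; 0 0 0 0 0 0; 0 0 0 0 0 0; 0 0 0 0 0 0; 0 0 -0.04 0 0 0; 0 0 -0.1 0 0 0; 0 0 -0.18 0 0 0; 0 0 -0.25 0 0 0; 0 0 -0.3 0 0 0; -0.003 0.06 -0.3 0 0 0; -0.005 0.13 -0.3 0 0 0; -0.005 0.2 -0.3 0 0 0; -0.005 0.27 -0.3 0 0 0; -0.005 0.305 -0.3 0 0 0; -0.005 0.315 -0.3 0 0 0; -0.005 0.315 -0.3 0 0 0; -0.005 0.315 -0.3 0 0 0' 0.45 30
python3 look.py w6
```

```text
time_s: 17.63
ee_pos: [582.8, 404.5, 254.8]
ee_rot: [-179.8, 0.5, -179.9]
force: [1.2, -0.7, -0.2]
gripper_width: 66.1
[582.8 404.5 254.8] [-179.8    0.5 -179.9] 66.0626660960467
```

View pics/w6.png

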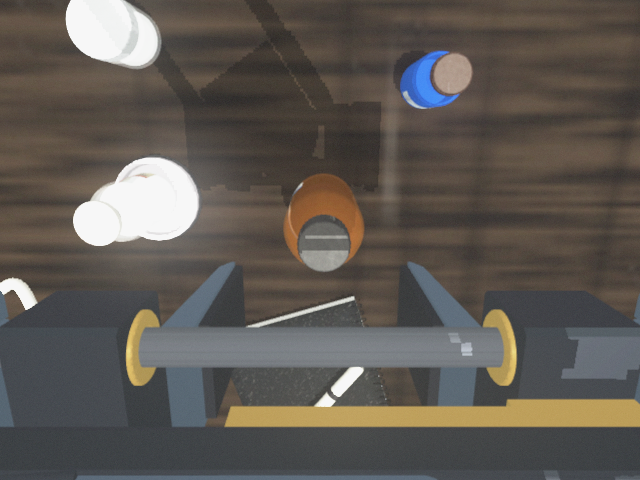

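```bash
python3 - <<'E'
from h import *
c=calibration("wrist"); print("l cap",plane((324.5,244),144,c).round(1),"m cap",plane((97,223),113,c).round(1))
E
python3 -m jog '0 0 0.06 0 0 0; 0 0 0.12 0 0 0; 0 0 0.18 0 0 0; 0 0 0.18 0 0 0' 0.45 30
```

```text
l cap [583.5 405.4 144. ] m cap [577.5 245.9 113. ]
time_s: 18.02
ee_pos: [581.0, 399.6, 158.7]
ee_rot: [-179.4, -0.1, 179.9]
force: [-0.5, -0.8, -1.5]
gripper_width: 66.4
```

```bash
python3 -m jog '-0.006 0.011 0.02 0 0 0; -0.006 0.011 0.045 0 0 0; -0.006 0.011 0.06 0 0 0; -0.006 0.011 0.063 0 0 0; -0.006 0.011 0.063 0 0 0' 0.45 30
python3 -m jog '0 0 0 0 0 0; 0 0 0 0 0 0; 0 0 0 0 0 0; 0 0 0 0 0 0; 0 0 0 0 0 0; 0 0 0 0 0 0; 0 0 0 0 0 0' -1 30
```

```text
time_s: 18.43
ee_pos: [584.5, 404.8, 127.8]
ee_rot: [-179.4, -0.1, 179.9]
force: [0.2, 0.1, 0.0]
gripper_width: 66.2
time_s: 19.02
ee_pos: [584.6, 405.0, 128.1]
ee_rot: [-179.4, -0.0, 179.9]
force: [0.1, 0.4, 1.2]
gripper_width: 33.6
```

```bash
python3 -m jog '0 0 -0.05 0 0 0; 0 0 -0.11 0 0 0; 0 0 -0.19 0 0 0; 0 0 -0.26 0 0 0; 0 0 -0.3 0 0 0; 0.03 -0.06 -0.3 0 0 0; 0.07 -0.13 -0.3 0 0 0; 0.1 -0.2 -0.3 0 0 0; 0.13 -0.27 -0.3 0 0 0; 0.16 -0.34 -0.3 0 0 0; 0.19 -0.41 -0.3 0 0 0; 0.22 -0.48 -0.3 0 0 0; 0.25 -0.55 -0.3 0 0 0; 0.28 -0.62 -0.3 0 0 0; 0.3 -0.69 -0.3 0 0 0; 0.31 -0.76 -0.3 0 0 0; 0.31 -0.83 -0.3 0 0 0; 0.31 -0.9 -0.3 0 0 0; 0.31 -0.96 -0.3 0 0 0; 0.31 -0.96 -0.3 0 0 0'
```

```text
time_s: 20.68
ee_pos: [428.3, -77.8, 282.6]
ee_rot: [-179.2, -0.1, 179.6]
force: [-0.2, 0.5, -3.6]
gripper_width: 33.5
```

```bash
python3 -m jog '0.009 -0.06 0 0 0 0; 0.009 -0.13 0 0 0 0; 0.009 -0.2 0.03 0 0 0; 0.009 -0.24 0.08 0 0 0; 0.009 -0.25 0.13 0 0 0; 0.009 -0.25 0.145 0 0 0; 0.009 -0.25 0.145 0 0 0'
python3 look.py w7 423,-203,94
```

```text
time_s: 21.27
ee_pos: [421.0, -202.6, 209.4]
ee_rot: [-179.4, -0.4, 179.6]
force: [-0.5, 0.2, -2.2]
gripper_width: 33.7
[ 421.  -202.6  209.4] [-179.4   -0.4  179.6] 33.71723362899243
expected [324. 217.]
blob circle [ 425.3 -204.2] D 94.9
```

View pics/w7.png

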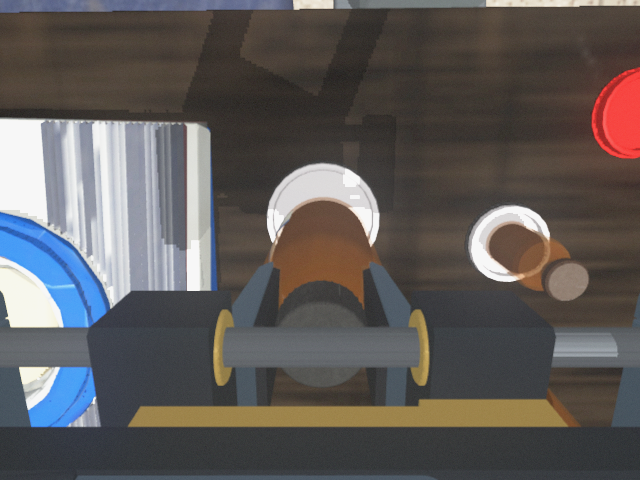

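```bash
python3 -m jog '-0.008 -0.002 0.05 0 0 0; -0.008 -0.002 0.09 0 0 0; -0.008 -0.002 0.125 0 0 0; -0.008 -0.002 0.143 0 0 0; -0.008 -0.002 0.15 0 0 0; -0.008 -0.002 0.15 0 0 0; -0.008 -0.002 0.15 0 0 0'
```

```text
time_s: 21.9
ee_pos: [427.0, -204.8, 137.5]
ee_rot: [-179.3, -0.1, 179.7]
force: [0.2, 0.2, -2.0]
gripper_width: 33.4
```

```bash
python3 -m jog '0.003 0.002 0.004 0 0 0; 0.004 0.002 0.008 0 0 0; 0.004 0.002 0.0095 0 0 0; 0.004 0.002 0.0095 0 0 0'
```

```text
time_s: 22.23
ee_pos: [424.9, -203.9, 132.9]
ee_rot: [-179.2, -0.1, 179.7]
force: [0.2, 0.4, -3.0]
gripper_width: 33.7
```

```bash
python3 -m jog '0 0 0.002 0 0 0; 0 0 0.003 0 0 0; 0 0 0.003 0 0 0'
```

```text
time_s: 22.48
ee_pos: [425.4, -204.1, 132.2]
ee_rot: [-179.2, -0.0, 179.7]
force: [-0.1, 0.8, 5.0]
gripper_width: 33.7
```

```bash
python3 -m jog '0 0 0 0 0 0; 0 0 0 0 0 0; 0 0 0 0 0 0; 0 0 0 0 0 0; 0 0 -0.04 0 0 0; 0 0 -0.1 0 0 0; 0 0 -0.18 0 0 0; 0 0 -0.26 0 0 0; 0 0 -0.34 0 0 0; 0 0 -0.4 0 0 0; -0.03 0.07 -0.4 0 0 0; -0.06 0.14 -0.4 0 0 0; -0.1 0.21 -0.4 0 0 0; -0.14 0.29 -0.4 0 0 0; -0.17 0.36 -0.4 0 0 0; -0.19 0.42 -0.4 0 0 0; -0.19 0.45 -0.4 0 0 0; -0.19 0.45 -0.4 0 0 0; -0.19 0.45 -0.4 0 0 0' 0.45
python3 look.py w8
python3 - <<'E'
from h import *
c=calibration("wrist")
S={'s':(444.5,-45.8,56,40),'m':(578.7,247,68,48),'l':(424,-203.5,84,60),'xl':(571.3,-52,100,72)}
im=cv2.imread("pics/w8.png");t=np.linspace(0,6.283,40)
for k,(x,y,D,d) in S.items():
    for r,z,col in((D/2,12,(0,255,0)),(d/2,4,(255,0,255))):
        q=proj(np.c_[x+r*np.cos(t),y+r*np.sin(t),0*t+z],c); cv2.polylines(im,[np.int32(q*8)],True,col,1,shift=3)
cv2.imwrite("pics/w8o.png",im)
grab_frame("wrist")
for q in("bottle_s","bottle_xl"):
    for d in tip_of(q,"wrist"): print(q,round(d['confidence'],2),np.round(d['location']),plane(d['location'],4,c)[:2].round(1))
E
```

```text
time_s: 24.07
ee_pos: [521.7, 23.4, 328.6]
ee_rot: [-179.2, -0.1, 179.8]
force: [-0.2, 0.1, -0.2]
gripper_width: 66.1
[521.7  23.4 328.6] [-1.792e+02 -1.000e-01  1.798e+02] 66.07544018755857
bottle_s 0.75 [260. 123.] [446.3 -47.6]
bottle_s 0.64 [521. 244.] [581.9 247. ]
bottle_s 0.55 [111. 102.] [ 423.7 -205.9]
bottle_xl 0.75 [263. 236.] [572.1 -49.2]
```

View pics/w8o.png

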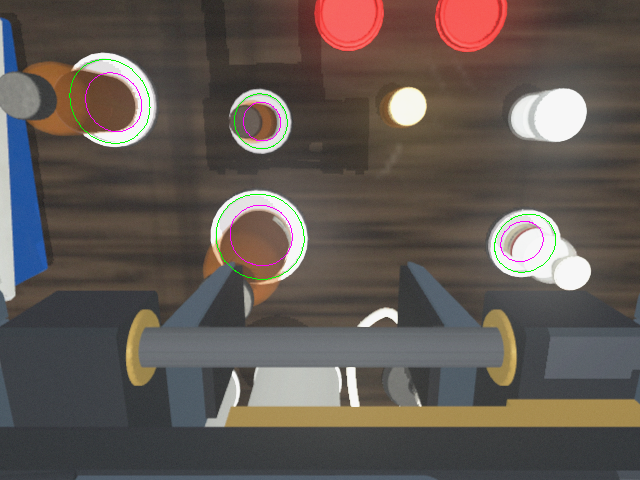

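```bash
python3 -c "
from workcell import *
print(job_done())"
```

```text
the job is handed in; nothing more can be done
None
```

I set each of the four bottles down in the saucer of its size and handed the job in at about 24 s on the robot clock. The job-done call gave no verdict.

**Look-alikes:** I took the brown small bottle, not the blue or turquoise ones, and the white small saucer, not the red ones.

**Final wrist picture:** All four bottles stand upright inside their rims. The detected bottle bases are within about 4 mm of the saucer centres I measured, where the tightest limit is 10 mm. Both jars are upright. I saw no sign that they had moved, but I did not measure their positions. The open gripper was well above everything, with the wrist force near zero.

**Disagreements:**
- The fixed scene camera put the saucers 4–5 mm off from the top camera, mostly along y. The wrist view lay between the two along y, so I relied mainly on that.
- One mid-run estimate of the largest bottle's cap was about 8 mm off, because the cap was partly out of the picture. The last check put its base about 3 mm from the saucer centre.

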